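Clamp a sample jar in the bench shaker and jog it for five seconds

TASK

Give the smaller of the two white screw-cap jars a short shake: set it down upright in the round nest of the bench shaker and push the toggle clamp's handle down past its dead point, so that the clamp locks with its rubber foot pressing on the jar's cap. Only then press the shaker's round jog button fully down, keep it down without a break for at least five seconds, and let it spring up again. Leave the jar clamped in the nest and everything else where it stands.

Things in the scene. Friction and masses are not known exactly. Their poses are not given: they have to be found in the camera images.
- shaker: bench jar shaker, fixed: white housing 170 mm deep (its x), 280 mm wide (its y), 37 mm high, with an aluminium platform (top 54 mm above the bench) carrying the nest at its +y end and the toggle clamp in the middle. Origin on the bench under the housing, z up; -x is the operator's side (front panel with dial and switch), +y points from the clamp to the nest
- nest (a point): middle of the nest's flat floor, 54 mm above the bench. The nest is a black round ring on the platform, 85 mm outside, 66 mm inside, 13 mm deep; the 60 mm jar stands in it with 3 mm to spare all round. Axes as the shaker's
- jar: the smaller white screw-cap jar (its cap is blue), loose, 60 mm diameter, 100 mm high over the cap, 0.2 to 0.4 kg; straight sides up to about 65 mm, cap 36 mm across. Origin: centre of its underside, z up. Standing in the nest its cap top is 154 mm above the bench
- clamp_handle (a joint): toggle clamp handle angle (rad): 0 = open, handle 0.98 rad above level to the shaker's -y side, clamp arm up clear of the nest; 0.90 = dead point; 0.98 = stop, locked, handle level along -y. Swings freely; over the jar the foot's spring resists in the last 0.15 rad before the dead point (up to about 6 N at the grip), then throws it to the stop and holds it; short of that it springs back
- clamp_pivot (a point): the handle's hinge axis, along the shaker's x, 152.5 mm above the bench. Axes as the shaker's
- handle_grip (a point): point on the centre line of the handle's black round rubber grip (21 mm diameter, 50 to 156 mm from the hinge), 135 mm from the hinge; moves with the handle. Open: 265 mm above the bench, free end 282 mm. Shut it by pushing the grip outward and down along its arc about the hinge, with shut fingers on its upper side, or gripped across the shaker's x
- clamp_foot: black rubber foot (30 mm across) on a spring-loaded spindle at the end of the clamp arm, 95 mm from the arm's hinge; locked, it presses down on the middle of the jar's cap with about 16 N. Open, the arm stands almost upright: top 295 mm above the bench, foot at 275 mm height and about 80 mm beside the axis of the nest. Origin on the arm's hinge, not at the foot
- jog (a joint): travel of the jog button (m): 0 = up, 0.007 = fully down. Momentary: a spring (1.5 N at first, 5 N fully down) lifts it when let go
- jog_top (a point): centre of the top face of the jog button, a black round button 38 mm across in a steel collar 54 mm across on the front right corner of the housing; 60 mm above the bench when up, pressed straight down; it moves with the button
- big_jar: bystander: the larger white screw-cap jar (66 mm diameter, 111 mm high), loose; origin under its centre
- petri: bystander: clear dish, 88 mm across, 11 mm high, loose; origin under its centre
- tube_a: bystander: standing capped tube, 34 mm across, 104 mm high, loose; origin under its centre
- tube_b: bystander: standing capped tube, 34 mm across, 104 mm high, loose; origin under its centre
- beaker: bystander: glass beaker, 64 mm across, 80 mm high, behind the shaker, loose; origin under its centre
- filters: bystander: flat carton, 68 x 110 x 24 mm, behind the shaker, loose; origin under its centre
Mind the look-alikes: they are no part of the job. Leave any turquoise or yellow look-alike of the jar alone.

How it is judged:
On the way, in this order (a step that is already met when the one before it is completed fails the run):
1. the smaller jar stands upright in the nest (horizontal distance between jar and nest below 0.005 m and z of jar in the frame of nest between -0.004 and 0.004 m and angle between jar's own z axis and vertical below 0.06 rad), for 0.2 s.
2. the toggle clamp is locked past its dead point with its foot pressing on the jar's cap (all of step 1 and value of joint clamp_handle above 0.93 rad and contact force between jar and clamp_foot above 5 N), for 0.3 s.
3. the jog button is kept down for five seconds without a break, with the jar clamped (value of joint jog above 0.005 m and value of joint clamp_handle above 0.93 rad and contact force between jar and clamp_foot above 5 N), for 5 s.
4. the jog button is let up (value of joint jog below 0.0015 m), for 0.2 s.
At the end, for the whole second after the job is handed in: The smaller jar stands in the nest (within 5 mm of its middle, within 4 mm of its floor, tilted under 0.06 rad) and at rest (slower than 0.02 m/s); the clamp handle is past 0.93 rad, with the foot pressing on the jar with more than 5 N; the jog button is up (travel under 1.5 mm) (all of step 2 and value of joint jog below 0.0015 m and linear speed of jar below 0.02 m/s); the robot touches nothing.
It fails at once if the jog button is pressed (more than 2 mm) while the clamp is not locked (value of joint jog above 0.002 m and value of joint clamp_handle below 0.93 rad).
It fails at once if the jar is let go over the nest more than 20 mm above its floor (horizontal distance between jar and nest below 0.03 m and z of jar in the frame of nest above 0.02 m and contact force between jar and the fingers below 0.05 N).
It fails at once if the jar is tipped over (angle between jar's own z axis and vertical above 0.7 rad).
It fails at once if a bystander is moved more than 25 mm (distance of any of big_jar, petri, tube_a, tube_b, beaker, filters from where it was at the start of the episode above 0.025 m).
It also fails if it takes over 62 s, if anything falls off the work surface, if the arm or the gripper's body presses on something with over 40 N, if the wrist force passes 120 N, or if a joint passes its speed limit or range.

ROBOT

A 6-joint arm with a two-finger parallel gripper is mounted at the origin on a cart in front of the work surface, level with it; the furniture and walls round the work are solid. World frame = base frame: x ahead of the robot, y to its left, z up, the work surface at z = 0. Lengths are in m, angles in rad, forces in N, time in s.
With the tool pointing down it reaches from about 0.3 to 0.75 m from the base axis. Payload 8.5 kg.
Tool frame: the origin (TCP) lies at the very end of the fingers, on their centre line; the grasp point (between the pads) lies 19 mm behind it; z points along the fingers, y is the line along which they close (so a half turn about z gives the same grasp; the last joint's range is limited). The gripper opens to 85 mm and grips with 20 to 120 N. Pads are 22 mm wide; open, the fingers measure 114 mm over their backs; the gripper's body (76 mm by 85 mm) begins 54 mm behind the grasp point. The pads swing forward as they close: fully open they stand 13 mm farther back than shut.
Start: joints at [0.945, 0.381, 1.297, -0, 1.464, -0.215], TCP at [0.22, 0.504, 0.231] pointing down, gripper open.
Joint ranges: [-3.11, 3.11], [-0.89, 2.33], [0.22, 2.48], [-1.42, 4.56], [0.17, 2.85], [-2.88, 2.88]. Speed limits (rad/s): [2.39, 2.39, 3.14, 3.14, 3.14, 3.14].

INTERFACE

Orientations are given as a unit quaternion [x, y, z, w].
In Python, from rig import r, cams, models gives the robot as it stands.
- The arm moves only by the tool move_arm, never from a script. Its argument "series" is a list of rows, each a list of 5 numbers: the finger opening in mm, from 0 to 85.4, then the shift along the tool's x, y, z in mm, then the turn about the tool's z in rad. In form: [[fingers, tx, ty, tz, turn], ...]. A call has 1 to 5 rows; each row is the pose to reach, as a shift and turn from the pose commanded when the call began, along the tool's axes at that moment; what a row does not reach only later rows make up. A row lasts 1/12 s, in which the tool goes at most 41.7 mm and 7.16 degrees, less where a joint would pass 70% of its speed; a pose out of reach is approached as far as the arm can. A call with a gripper value outside its range is refused whole. The fingers move at their own pace and stop on an object; "force" is the grip in N (left out, the last holds). Time passes only in rows, so rows that repeat a pose let the fingers close. It gives the time, the measured TCP pose, the force, the opening and the grip force at its end, in the units of the state.
- r.read_state(): the state, without advancing time (a new reading comes with each control period).
- cams.camera(name): name is "scene" or "top" or "wrist"; returns a dict with "pixels" (480x640x3 uint8, red, green, blue), "fx", "fy", "cx", "cy" (pixels), "xyz" and "orientation" of the camera in the world. Camera axes: x right, y up, looking along -z (the intrinsics and any distortion apply to the point x, -y, -z); pixel columns grow to the right and rows downward; lengths in m; the calibration is good to about 2 mm. A picture is of the moment at which its call begins. There is no depth.
- r.sign_off(): hands the job in; it is judged then, once.
Trained networks look in a picture, given as the dict that the camera call returned (one of the last four; its "shot" number tells which), for a name from the list of things; names that differ only in an ending like _2 or _b are one class to them, and where a whole thing is asked for, a point or a joint stands for the part that bears it (a point fixed in the world has none). Each returns a list of dicts, best first, with "score" (0 to 1); they miss things now and then, are a little off and sometimes report something else, mostly with a low value. They report only what shows in the picture. A call takes as long as a camera call. They do not tell look-alikes from the thing itself.
- models.find_in(picture, thing): "extent" ([left, top, right, bottom] in pixels, round what is visible of it).
- models.regions_of(picture, thing): "pixels" (480x640 bool, what is visible of it) and "extent" ([left, top, right, bottom] in pixels, round what is visible of it).
- models.place_of(picture, thing): "point" ([column, row] in pixels: a listed point, or the origin of a listed thing).
The state is a dict: "time": time; "joint_pos": joint angles; "joint_vel": joint speeds; "effort": joint torques, N m; "ee_pos": TCP position; "ee_rot": TCP orientation; "wrist_force": force on the tool from outside, world axes, zero at the start; "wrist_torque": the same for the moment, N m; "grip_width": finger opening in m; "finger_force": force on a finger pad.
Only numpy, scipy, OpenCV 4.12 (cv2) and the standard library are available. Lean on these libraries where they do the work, as an engineer would, in place of code of your own. Each camera call takes 0.05 s, during which the arm holds its last target. There are 200 camera calls.

## Working session

There is one attempt and no reset: what is moved stays moved. The work goes in short steps, Python scripts to look and compute and a tool call to move; the robot and the scene stay as the last step left them, time stands still between calls to the robot, and variables do not carry over. Pictures are saved under pics/ and viewed, at most 13 in all, crops included, and the job is handed in when it is done.

Besides the shell and the picture viewer there is one more tool, called in YAML: its name, and indented under it one key for each argument. move_arm: Moves the arm, as the interface text tells. Its arguments: {"type":"object","properties":{"series":{"type":"array","items":{"type":"array","items":{"type":"number"}}},"force":{"type":"number"}},"required":["series"]}

```bash
mkdir -p pics; ls; cat > h.py <<'E'
import numpy as np,cv2
from scipy.spatial.transform import Rotation as R
from rig import r,cams,models
def ray(p,uv):
    v=np.array([(uv[0]-p['cx'])/p['fx'],-(uv[1]-p['cy'])/p['fy'],-1.])
    return np.array(p['xyz']),R.from_quat(p['orientation']).apply(v)
def atz(p,uv,z):
    o,d=ray(p,uv); return o+d*(z-o[2])/d[2]
def proj(p,X):
    v=R.from_quat(p['orientation']).inv().apply(np.array(X)-p['xyz'])
    return p['cx']+p['fx']*v[0]/-v[2], p['cy']-p['fy']*v[1]/-v[2]
def save(p,n): cv2.imwrite(f'pics/{n}.png',cv2.cvtColor(p['pixels'],cv2.COLOR_RGB2BGR))
E
python3 - <<'E'
from h import *
Z=dict(shaker=0,nest=.054,jar=0,clamp_pivot=.1525,handle_grip=.265,jog_top=.06,big_jar=0,petri=0,tube_a=0,beaker=0,filters=0)
for c in ('top','scene'):
    p=cams.camera(c); save(p,c+'0'); print(c,{k:v for k,v in p.items() if k!='pixels'})
    for t,z in Z.items():
        for d in models.place_of(p,t)[:3]: print(t,round(d['score'],2),np.round(d['point'],0),np.round(atz(p,d['point'],z),3))
s=r.read_state(); print(s['ee_pos'],s['ee_rot'],s['time'])
E
```

```text
pics
top {'fx': 591.8176815384668, 'fy': 591.8176815384668, 'cx': 314.01545932003614, 'cy': 234.35192881682266, 'xyz': array([0.39450817, 0.23283709, 1.63959951]), 'orientation': array([-0.02059858,  0.02668849,  0.70858388, -0.70482077]), 'shot': 1}
shaker 0.86 [361. 227.] [0.524 0.087 0.   ]
shaker 0.47 [230. 308.] [0.303 0.452 0.   ]
nest 0.88 [326. 226.] [0.522 0.188 0.054]
nest 0.44 [230. 309.] [0.302 0.445 0.054]
jar 0.94 [353. 301.] [0.319 0.111 0.   ]
jar 0.85 [270. 261.] [0.431 0.34  0.   ]
jar 0.8 [224. 270.] [0.408 0.466 0.   ]
clamp_pivot 0.87 [381. 203.] [0.572 0.049 0.153]
handle_grip 0.64 [418. 192.] [ 0.586 -0.023  0.265]
jog_top 0.46 [395. 236.] [0.495 0.001 0.06 ]
big_jar 0.93 [262. 204.] [0.589 0.364 0.   ]
petri 0.74 [304. 299.] [0.326 0.247 0.   ]
tube_a 0.72 [230. 308.] [0.302 0.45  0.   ]
tube_a 0.53 [246. 314.] [0.285 0.405 0.   ]
beaker 0.62 [323. 168.] [0.69  0.191 0.   ]
filters 0.88 [359. 150.] [0.741 0.092 0.   ]
filters 0.38 [367. 212.] [0.565 0.07  0.   ]
scene {'fx': 478.0959860220838, 'fy': 478.0959860220838, 'cx': 321.0698156578717, 'cy': 240.1097098339784, 'xyz': array([-0.1387076 ,  1.08955785,  0.84298604]), 'orientation': array([-0.15606298,  0.45285043,  0.83468197, -0.27180294]), 'shot': 2}
shaker 0.79 [345. 260.] [0.526 0.091 0.   ]
nest 0.96 [330. 261.] [0.514 0.186 0.054]
jar 0.7 [401. 286.] [0.325 0.105 0.   ]
jar 0.62 [300. 346.] [0.41  0.454 0.   ]
jar 0.62 [298. 380.] [ 0.347  0.54  -0.   ]
clamp_pivot 0.75 [342. 208.] [0.563 0.054 0.152]
big_jar 0.89 [263. 303.] [0.592 0.386 0.   ]
petri 0.64 [379. 311.] [0.32  0.236 0.   ]
tube_a 0.78 [355. 357.] [0.281 0.407 0.   ]
tube_a 0.71 [337. 364.] [0.305 0.449 0.   ]
beaker 0.66 [281. 259.] [0.687 0.203 0.   ]
filters 0.67 [290. 239.] [0.736 0.099 0.   ]
[0.2196385  0.50423568 0.23134299] [2.03968220e-01 9.78977509e-01 3.81532882e-05 9.86854975e-06] 1.2
```

View pics/top0.png

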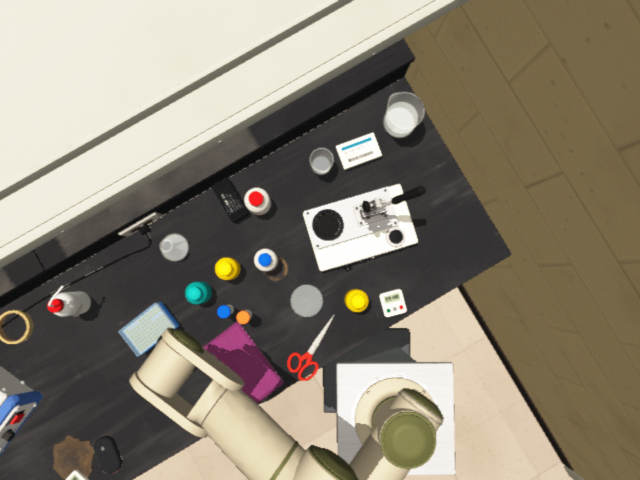

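View pics/scene0.png

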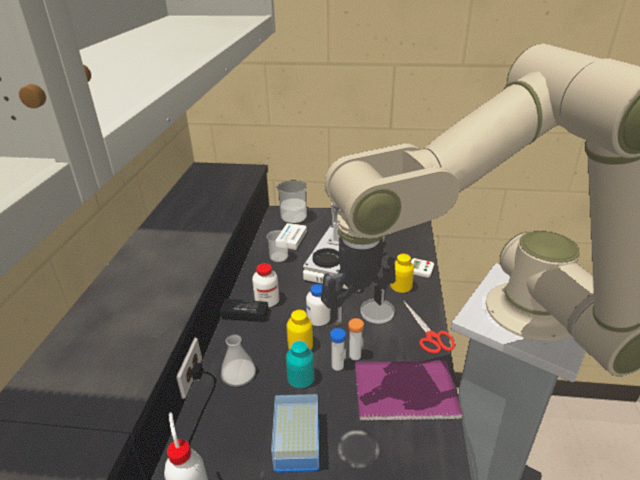

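The jar is the white one with the blue cap, at top (265,260). The shaker's nest is at (326,225), the jog at (395,237) and the handle at (415,193). The shaker is yawed about 16°. I'll go above the jar and turn the closing line along the shaker's x.

move_arm:
  series:
    - [85, -190, -48, 0, 0.6]
    - [85, -190, -48, 0, 0.6]
    - [85, -190, -48, 0, 0.6]
    - [85, -190, -48, 0, 0.6]
    - [85, -190, -48, 0, 0.6]

```text
time: 1.62
ee_pos: [0.3769, 0.3823, 0.2314]
ee_rot: [0.488, 0.873, 0.0, 0.0]
wrist_force: [-0.8, 0.2, -0.0]
grip_width: 0.0849
finger_force: 0.0
```

```bash
python3 - <<'E'
from h import *
s=r.read_state(); print(s['ee_pos'],R.from_quat(s['ee_rot']).as_matrix().round(3),s['time'],np.round(s['joint_pos'],2))
p=cams.camera('wrist'); save(p,'w1'); print(p['xyz'],p['orientation'],p['fx'])
for t,z in dict(jar=0,nest=.054,big_jar=0).items():
    for d in models.place_of(p,t)[:3]: print(t,round(d['score'],2),np.round(d['point'],0),np.round(atz(p,d['point'],z),3))
# shaker geometry from top
p=cams.camera('top')
for t in('shaker',):
    m=models.regions_of(p,t)[0]; c=max(cv2.findContours(m['pixels'].astype('uint8'),0,2)[0],key=cv2.contourArea)
    print(m['score'],m['extent'],cv2.minAreaRect(c))
print([(round(d['score'],2),np.round(atz(p,d['point'],.06),3)) for d in models.place_of(p,'jog_top')[:3]],[(round(d['score'],2),np.round(atz(p,d['point'],.054),3)) for d in models.place_of(p,'nest')[:2]])
E
```

```text
[0.37689511 0.38227226 0.23138835] [[-0.525  0.851  0.001]
 [ 0.851  0.525 -0.   ]
 [-0.     0.    -1.   ]] 1.6167 [ 0.57  0.36  1.33 -0.    1.45  0.02]
[0.34141158 0.44138213 0.37360758] [-0.13272089 -0.0378624   0.26945175  0.95307259] 333.1773735180849
jar 0.96 [374. 170.] [0.414 0.455 0.   ]
jar 0.7 [364.  70.] [0.348 0.532 0.   ]
jar 0.64 [339. 255.] [0.434 0.352 0.   ]
big_jar 0.57 [458. 305.] [0.594 0.373 0.   ]
0.73 [304.2, 184.2, 427.2, 268.4] ((370.81134033203125, 226.33961486816406), (68.1308364868164, 125.2728271484375), 74.05460357666016)
[(0.72, array([0.495, 0.01 , 0.06 ]))] [(0.74, array([0.533, 0.183, 0.054]))]
```

move_arm:
  series:
    - [85, -60, 27, 0, 0.27]
    - [85, -60, 27, 0, 0.27]
    - [85, -60, 27, 30, 0.27]
    - [85, -60, 27, 60, 0.27]
    - [85, -60, 27, 60, 0.27]

```text
time: 2.43
ee_pos: [0.4269, 0.3471, 0.1665]
ee_rot: [0.597, 0.802, -0.004, -0.002]
wrist_force: [-0.2, -0.1, -0.8]
grip_width: 0.0847
finger_force: 0.0
```

```bash
python3 - <<'E'
from h import *
s=r.read_state(); print(s['ee_pos'],R.from_quat(s['ee_rot']).as_matrix().round(3),s['time'],np.round(s['joint_pos'],2))
p=cams.camera('wrist'); save(p,'w2')
for d in models.place_of(p,'jar')[:3]: print(round(d['score'],2),np.round(d['point'],0),np.round(atz(p,d['point'],0),3))
h=cv2.cvtColor(p['pixels'],cv2.COLOR_RGB2HSV); m=cv2.inRange(h,(100,120,60),(130,255,255))
n,l,st,c=cv2.connectedComponentsWithStats(m)
for i in range(1,n):
    if st[i,4]>150: print('blue',st[i],c[i],atz(p,c[i],.1), atz(p,c[i],.09))
E
```

```text
[0.42692905 0.34712172 0.16653299] [[-0.287  0.958 -0.008]
 [ 0.958  0.287 -0.004]
 [-0.002 -0.009 -1.   ]] 2.4333 [0.47 0.44 1.4  0.   1.31 0.18]
0.95 [331. 102.] [0.412 0.452 0.   ]
0.61 [319. 218.] [0.432 0.351 0.   ]
blue [ 114    0   71   50 2828] [151.42538897  21.05091938] [0.30372601 0.45115825 0.1       ] [0.29867155 0.4529285  0.09      ]
blue [ 299  224   52   53 2178] [324.21258035 250.19513315] [0.43388805 0.35211321 0.1       ] [0.43507081 0.34913733 0.09      ]
```

View pics/w2.png

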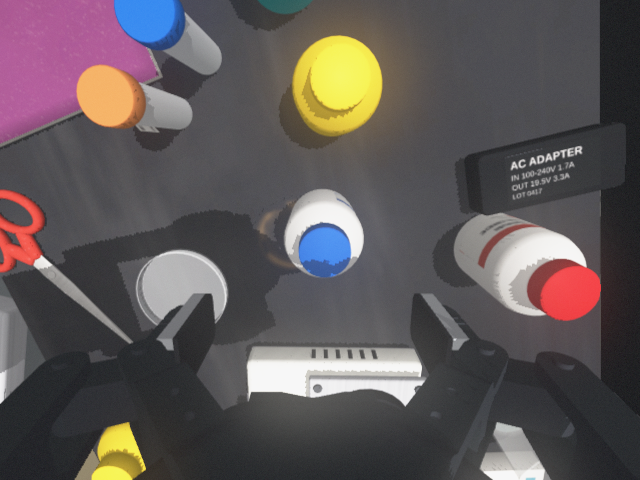

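The wrist picture shows the blue cap at (324,250), between the fingers, with a clear gap to the yellow jar at (337,85). I'll descend.

move_arm:
  series:
    - [85, 2, 7, 35, 0]
    - [85, 2, 7, 70, 0]
    - [85, 2, 7, 100, 0]
    - [85, 2, 7, 120, 0]
    - [85, 2, 7, 120, 0]

```text
time: 2.95
ee_pos: [0.4345, 0.3519, 0.0497]
ee_rot: [0.597, 0.802, -0.002, -0.001]
wrist_force: [-0.5, -0.6, -0.4]
grip_width: 0.0848
finger_force: 0.0
```

move_arm:
  series:
    - [85, 0, 0, 0, 0]
    - [85, 0, 0, 0, 0]

```text
time: 3.12
ee_pos: [0.4367, 0.3528, 0.0539]
ee_rot: [0.597, 0.802, 0.002, 0.001]
wrist_force: [0.4, 0.1, 0.8]
grip_width: 0.085
finger_force: 0.0
```

move_arm:
  series:
    - [85, 0, -2, 19, 0]
    - [85, 0, -2, 19, 0]
    - [85, 0, -2, 19, 0]
    - [85, 0, -2, 19, 0]

```text
time: 3.45
ee_pos: [0.4343, 0.3516, 0.0339]
ee_rot: [0.597, 0.802, 0.001, 0.001]
wrist_force: [0.3, -0.2, 0.5]
grip_width: 0.0851
finger_force: 0.0
```

move_arm:
  series:
    - [50, 0, 0, 0, 0]
    - [50, 0, 0, 0, 0]
    - [50, 0, 0, 0, 0]
    - [50, 0, 0, 0, 0]
    - [50, 0, 0, 0, 0]
  force: 40

```text
time: 3.87
ee_pos: [0.4339, 0.3514, 0.0334]
ee_rot: [0.597, 0.802, 0.001, 0.0]
wrist_force: [-0.6, -0.4, 6.5]
grip_width: 0.0586
finger_force: 42.5
```

move_arm:
  series:
    - [50, 0, 0, 0, 0]
    - [50, 0, 0, 0, 0]
    - [50, 0, 0, 0, 0]
    - [50, 0, 0, 0, 0]
    - [50, 0, 0, 0, 0]

```text
time: 4.28
ee_pos: [0.4339, 0.3514, 0.0334]
ee_rot: [0.597, 0.802, 0.001, 0.0]
wrist_force: [-1.2, -0.8, 6.9]
grip_width: 0.0587
finger_force: 42.5
```

move_arm:
  series:
    - [50, 0, 0, -30, 0]
    - [50, 0, 0, -70, 0]
    - [50, 0, 0, -110, 0]
    - [50, -20, 10, -110, 0]
    - [50, -40, 20, -110, 0]

```text
time: 4.7
ee_pos: [0.4647, 0.3191, 0.145]
ee_rot: [0.597, 0.803, 0.002, 0.001]
wrist_force: [0.5, -0.4, -3.2]
grip_width: 0.0587
finger_force: 45.7
```

move_arm:
  series:
    - [50, -20, 0, 0, 0]
    - [50, -40, 0, 0, 0]
    - [50, -40, 0, 0, 0]
    - [50, -40, 0, 0, 0]

```text
time: 5.03
ee_pos: [0.4757, 0.2796, 0.1422]
ee_rot: [0.598, 0.801, -0.0, -0.0]
wrist_force: [0.1, 0.0, -3.6]
grip_width: 0.0587
finger_force: 45.7
```

```bash
python3 - <<'E'
from h import *
s=r.read_state(); print(s['ee_pos'],R.from_quat(s['ee_rot']).as_matrix().round(3),s['time'],s['grip_width'])
Z=dict(nest=.054,jog_top=.06,clamp_pivot=.1525,handle_grip=.265,shaker=0)
for c in('wrist','top','scene'):
    p=cams.camera(c); save(p,c+'3')
    for t,z in Z.items():
        for d in models.place_of(p,t)[:2]: print(c,t,round(d['score'],2),np.round(d['point'],0),np.round(atz(p,d['point'],z),3))
E
```

```text
[0.47568821 0.27958776 0.1422168 ] [[-0.284  0.959 -0.001]
 [ 0.959  0.284 -0.   ]
 [ 0.    -0.001 -1.   ]] 5.0333 0.058735211891999525
top nest 0.66 [325. 226.] [0.524 0.19  0.054]
top jog_top 0.46 [397. 236.] [ 0.496 -0.004  0.06 ]
top clamp_pivot 0.82 [378. 204.] [0.571 0.056 0.153]
top clamp_pivot 0.6 [326. 225.] [0.518 0.19  0.153]
top handle_grip 0.66 [418. 190.] [ 0.589 -0.024  0.265]
top shaker 0.58 [364. 225.] [0.531 0.08  0.   ]
scene nest 0.78 [329. 259.] [0.522 0.177 0.054]
scene jog_top 0.73 [376. 309.] [0.298 0.293 0.06 ]
scene jog_top 0.47 [366. 235.] [0.498 0.016 0.06 ]
scene clamp_pivot 0.83 [342. 208.] [0.561 0.057 0.152]
scene shaker 0.95 [346. 260.] [0.523 0.089 0.   ]
```

View pics/top3.png

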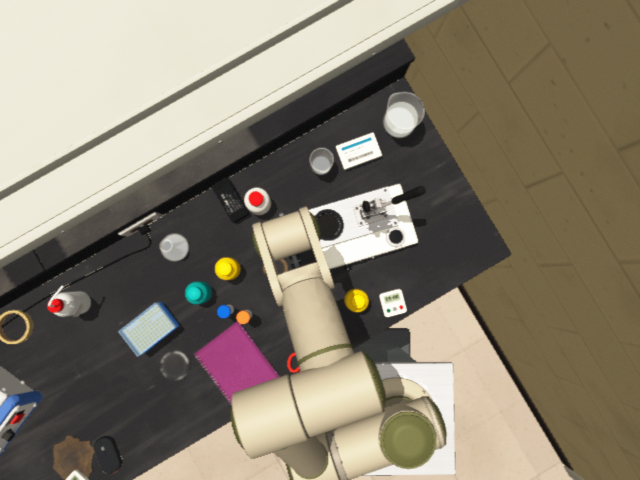

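View pics/wrist3.png

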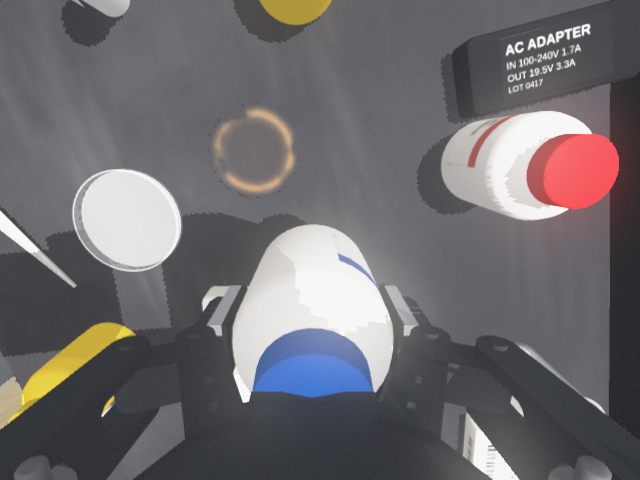

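The jar is held squarely in the fingers. I'll now fit the nest's black disc in the unobstructed pictures.

```bash
python3 - <<'E'
from h import *
def fit(c,im,X,rad,z,out):
    p=cams.camera(c); g=cv2.imread(f'pics/{im}.png',0)
    u,v=map(round,proj(p,X)); W=rad
    k=6; q=g[v-W:v+W+1,u-W:u+W+1]
    q=cv2.resize(q,None,fx=k,fy=k,interpolation=cv2.INTER_CUBIC)
    m=(q<110).astype('uint8')
    n,l,st,ce=cv2.connectedComponentsWithStats(m)
    i=l[q.shape[0]//2,q.shape[1]//2]
    cs=max(cv2.findContours((l==i).astype('uint8'),0,1)[0],key=cv2.contourArea); cs=cv2.convexHull(cs)
    e=cv2.fitEllipse(cs); uv=np.array(e[0])
    uv=(uv+.5)/k-.5+[u-W,v-W]
    print(im,X,'px',uv.round(2),np.array(e[1])/k,'->',atz(p,uv,z).round(4)); out.append(cv2.resize(cv2.drawContours(cv2.cvtColor(q,8),[cs],-1,(0,0,255),1),(260,260)))
    return uv
o=[]
N=[.523,.187,.06]; J=[.496,.0,.06]
fit('top','top0',N,24,.067,o); fit('scene','scene0',N,26,.067,o); fit('scene','scene3',N,26,.067,o)
fit('top','top0',J,13,.06,o); fit('top','top3',J,13,.06,o)
cv2.imwrite('pics/fit.png',np.hstack(o[:2]+o[3:4]))
# housing corners top0 -> yaw
p=cams.camera('top')
# housing top corners read roughly in picture (z=.037): front-left, front-right, back-left, back-right
for uv in ((320,270),(417,241),(304,213),(402,184)): print(uv,atz(p,uv,.037).round(3))
E
```

```text
top0 [0.523, 0.187, 0.06] px [327.54 224.48] [30.63578542 31.21420542] -> [0.526  0.1828 0.067 ]
scene0 [0.523, 0.187, 0.06] px [326.93 261.38] [68.62101746 74.1405131 ] -> [0.5088 0.2063 0.067 ]
scene3 [0.523, 0.187, 0.06] px [335.02 259.95] [58.80601501 72.88121541] -> [0.4944 0.1874 0.067 ]
top0 [0.496, 0.0, 0.06] px [395.57 236.22] [13.24901326 13.45954005] -> [0.4942 0.0006 0.06  ]
top3 [0.496, 0.0, 0.06] px [395.58 236.23] [13.35854848 13.52673848] -> [0.4941 0.0005 0.06  ]
(320, 270) [0.405 0.203 0.037]
(417, 241) [ 0.482 -0.061  0.037]
(304, 213) [0.56  0.246 0.037]
(402, 184) [ 0.639 -0.023  0.037]
```

View pics/fit.png

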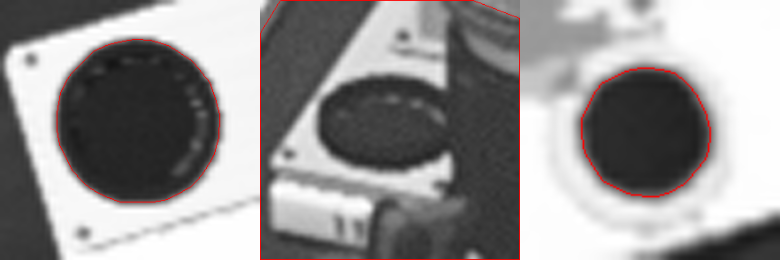

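```bash
python3 - <<'E'
from h import *
p=cams.camera('top'); im=cv2.imread('pics/top0.png')[240:285,245:290]
im=cv2.resize(im,None,fx=6,fy=6,interpolation=cv2.INTER_CUBIC); h=cv2.cvtColor(im,cv2.COLOR_BGR2HSV)
m=cv2.inRange(h,(100,120,60),(130,255,255)); n,l,st,c=cv2.connectedComponentsWithStats(m); i=1+st[1:,4].argmax()
uv=(c[i]+.5)/6-.5+[245,240]; print(st[i]/6,uv,atz(p,uv,.1),atz(p,uv,.093))
a=p['pixels']  # is nest visible?
s=r.read_state();T=R.from_quat(s['ee_rot']).as_matrix()
print(s['ee_pos'],(T.T@(np.array([.526,.1825,s['ee_pos'][2]])-s['ee_pos'])*1000).round(1),s['time'])
E
```

```text
[ 13.33333333  13.33333333  13.16666667  13.         789.33333333] [264.40188626 259.33308699] [0.43320662 0.34855454 0.1       ] [0.43338257 0.34908067 0.093     ]
[0.47567063 0.28025304 0.14232548] [-108.1   20.3    0. ] 6.2833
```

move_arm:
  series:
    - [50, -35, 7, 0, 0]
    - [50, -70, 14, 0, 0]
    - [50, -95, 20, 0, 0]
    - [50, -107, 20, 0, 0]
    - [50, -107, 20, 10, 0]

```text
time: 6.7
ee_pos: [0.5272, 0.1815, 0.1335]
ee_rot: [0.599, 0.801, 0.001, 0.001]
wrist_force: [0.7, -0.1, -3.3]
grip_width: 0.0586
finger_force: 45.8
```

move_arm:
  series:
    - [50, 0, 0, 10, 0]
    - [50, 0, 0, 20, 0]
    - [50, 0, 0, 20, 0]
    - [50, 0, 0, 20, 0]
    - [50, 0, 0, 20, 0]

```text
time: 7.12
ee_pos: [0.5252, 0.1842, 0.1124]
ee_rot: [0.597, 0.802, 0.0, 0.0]
wrist_force: [-0.4, -0.2, -2.6]
grip_width: 0.0582
finger_force: 45.6
```

```bash
python3 - <<'E'
from h import *
s=r.read_state(); print(s['ee_pos'],s['time'],s['grip_width'],s['wrist_force'])
p=cams.camera('wrist')
im=cv2.cvtColor(p['pixels'],cv2.COLOR_RGB2BGR)
cv2.imwrite('pics/w4raw.png',im)
e=np.array(s['ee_pos'])
for c,col in (([.526,.1825],(0,0,255)),([.526,.185],(0,255,0))):
  for rad,z in((.0425,.067),(.033,.067)):
    t=np.linspace(0,6.28,60); P=[proj(p,[c[0]+rad*np.cos(a),c[1]+rad*np.sin(a),z]) for a in t]
    cv2.polylines(im,[np.array(P).round().astype(int)],True,col,1)
cv2.imwrite('pics/w4.png',cv2.resize(im[100:400,160:480],None,fx=1.8,fy=1.8))
E
```

```text
[0.52524908 0.18419194 0.11239575] 7.1167 0.05819528525276825 [-0.35372843 -0.18301735 -2.55922535]
```

View pics/w4.png

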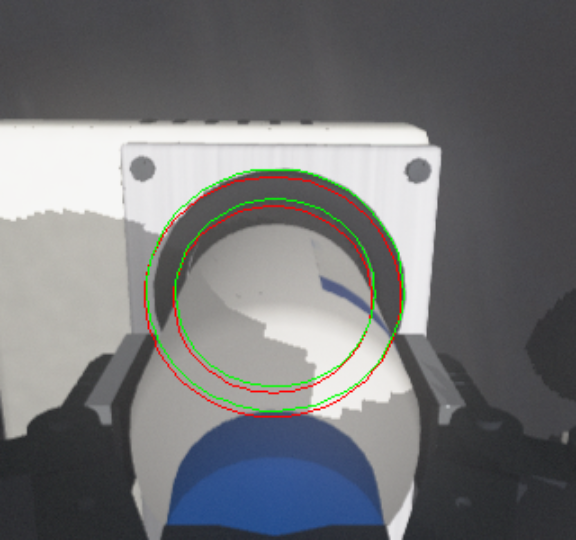

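The picture shows the ring's far arc from (155,260) over (275,170) to (405,280). The green circle fits it to about 1 mm. I'll fit the arc numerically.

```bash
python3 - <<'E'
from h import *
from scipy.optimize import least_squares
p=cams.camera('wrist'); g=cv2.GaussianBlur(cv2.cvtColor(p['pixels'],cv2.COLOR_RGB2GRAY),(3,3),0).astype(float)
c=np.array([.526,.185]); pts=[]
for a in np.radians(np.arange(20,195,4)):   # arc facing the camera (+y)
    d=np.array([np.cos(a),np.sin(a)]); rs=np.arange(.036,.050,.0002)
    uv=np.array([proj(p,[*(c+d*q),.067]) for q in rs])
    v=cv2.remap(g.astype('float32'),uv[:,0].astype('float32'),uv[:,1].astype('float32'),1).ravel()
    k=np.gradient(v); i=k.argmax()
    if k[i]>3: pts.append(c+d*rs[i]); print(round(np.degrees(a)),round(rs[i]*1000,1),end='; ')
pts=np.array(pts)
f=least_squares(lambda q:np.linalg.norm(pts-q[:2],axis=1)-.0425,c,loss='soft_l1',f_scale=.0005)
n=f.x; s=r.read_state(); T=R.from_quat(s['ee_rot']).as_matrix()
print('\nnest',n,np.abs(f.fun).mean(),s['ee_pos'],(T.T@(np.array([*n,0])-s['ee_pos'])*1000).round(1))
E
```

```text
20 43.2; 24 43.4; 28 43.0; 32 43.0; 36 42.6; 40 43.0; 44 43.0; 48 42.6; 52 42.6; 56 42.6; 60 42.8; 64 42.8; 68 42.6; 72 43.0; 76 42.6; 80 42.8; 84 42.8; 88 42.8; 92 42.6; 96 42.4; 100 42.6; 104 42.4; 108 42.4; 112 42.0; 116 42.2; 120 41.8; 124 42.0; 128 41.8; 132 41.8; 136 41.6; 140 41.4; 144 41.2; 148 41.0; 152 40.8; 156 40.8; 160 42.0; 164 41.2; 168 40.2; 172 40.2; 176 40.4; 180 40.2; 184 40.4; 188 40.4; 192 40.4; 
nest [0.52728403 0.18488895] 0.00042663208285423425 [0.52549382 0.18392483 0.11273689] [  0.4   1.9 112.7]
```

move_arm:
  series:
    - [50, 0, 2, 0, 0]
    - [50, 0, 2, 5, 0]
    - [50, 0, 2, 10, 0]
    - [50, 0, 2, 15, 0]
    - [50, 0, 2, 15, 0]

```text
time: 7.63
ee_pos: [0.5267, 0.1839, 0.096]
ee_rot: [0.598, 0.802, -0.001, -0.001]
wrist_force: [-0.4, -0.4, -3.2]
grip_width: 0.0585
finger_force: 45.7
```

move_arm:
  series:
    - [50, 0, 0, 3, 0]
    - [50, 0, 0, 6, 0]
    - [50, 0, 0, 8, 0]
    - [50, 0, 0, 9, 0]
    - [50, 0, 0, 9, 0]

```text
time: 8.05
ee_pos: [0.5273, 0.184, 0.0881]
ee_rot: [0.597, 0.802, -0.0, -0.0]
wrist_force: [-0.5, -0.7, -2.2]
grip_width: 0.0584
finger_force: 45.7
```

move_arm:
  series:
    - [50, 0, 0, 0, 0]
    - [50, 0, 0, 0, 0]
    - [50, 0, 0, 0, 0]

```text
time: 8.3
ee_pos: [0.5274, 0.1841, 0.0885]
ee_rot: [0.598, 0.802, 0.0, 0.0]
wrist_force: [0.1, -1.1, -3.0]
grip_width: 0.0588
finger_force: 45.7
```

move_arm:
  series:
    - [50, 0, 0, 1, 0]
    - [50, 0, 0, 2, 0]
    - [50, 0, 0, 2, 0]
    - [50, 0, 0, 2, 0]

```text
time: 8.63
ee_pos: [0.5275, 0.184, 0.0874]
ee_rot: [0.597, 0.802, 0.0, 0.001]
wrist_force: [-2.4, -1.3, 6.6]
grip_width: 0.0587
finger_force: 46.6
```

move_arm:
  series:
    - [85, 0, 0, 0, 0]
    - [85, 0, 0, 0, 0]
    - [85, 0, 0, 0, 0]
    - [85, 0, 0, 0, 0]
    - [85, 0, 0, 0, 0]

```text
time: 9.05
ee_pos: [0.5274, 0.184, 0.0863]
ee_rot: [0.598, 0.802, -0.0, -0.0]
wrist_force: [0.3, -0.1, -0.1]
grip_width: 0.0851
finger_force: 0.0
```

move_arm:
  series:
    - [85, 0, 0, -15, 0]
    - [85, 0, 0, -50, 0]
    - [85, 0, 0, -90, 0]
    - [85, 0, 0, -130, 0]
    - [85, 0, 0, -130, 0]

```text
time: 9.47
ee_pos: [0.5299, 0.1845, 0.2241]
ee_rot: [0.597, 0.802, 0.005, 0.005]
wrist_force: [0.7, 0.1, 0.4]
grip_width: 0.0853
finger_force: 0.0
```

```bash
python3 - <<'E'
from h import *
s=r.read_state(); print(s['ee_pos'],s['time'],s['grip_width'],np.round(s['joint_pos'],2),R.from_quat(s['ee_rot']).as_matrix().round(3))
p=cams.camera('wrist'); h=cv2.cvtColor(p['pixels'],cv2.COLOR_RGB2HSV); m=cv2.inRange(h,(100,120,60),(130,255,255))
n,l,st,c=cv2.connectedComponentsWithStats(m)
for i in range(1,n):
    if st[i,4]>150: print('blue',st[i],c[i],atz(p,c[i],.154),atz(p,c[i],.148))
save(p,'w5')
E
```

```text
[0.52989491 0.18446718 0.22409309] 9.4667 0.08525854070990639 [ 0.12  0.4   1.29  0.    1.44 -0.17] [[-0.286  0.958  0.014]
 [ 0.958  0.286  0.002]
 [-0.002  0.014 -1.   ]]
blue [ 282  228   51   48 1849] [307.13628989 250.80151433] [0.52800239 0.18511979 0.154     ] [0.52853751 0.18326477 0.148     ]
```

View pics/w5.png

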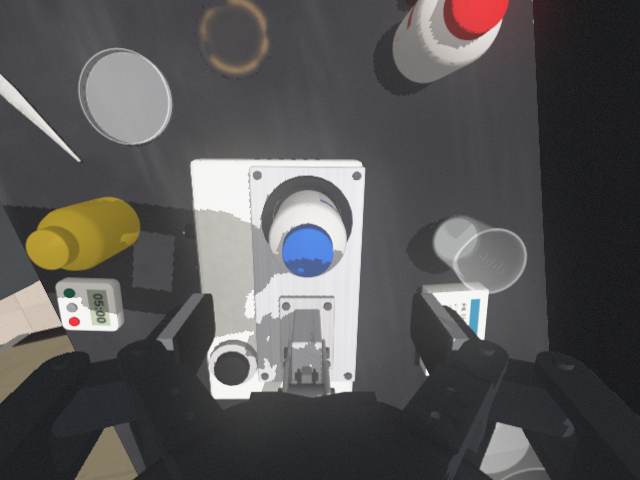

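The jar stands in the nest with its cap at (307,250), concentric with the ring. The clamp is in line with it and the jog is at (233,366). I'll rise, shut the fingers and pass over the clamp to the handle's upper side.

move_arm:
  series:
    - [0, 0, 0, -40, 0]
    - [0, 0, 0, -80, 0]
    - [0, 0, 0, -115, 0]
    - [0, 0, 0, -115, 0]
    - [0, 0, 0, -115, 0]

```text
time: 9.93
ee_pos: [0.5277, 0.1841, 0.3318]
ee_rot: [0.598, 0.802, 0.001, 0.001]
wrist_force: [0.5, 0.9, -1.3]
grip_width: 0.025
finger_force: 0.0
```

move_arm:
  series:
    - [0, -35, 0, 0, 0]
    - [0, -75, 0, 0, 0]
    - [0, -115, 0, 0, 0]
    - [0, -155, 0, 0, 0]
    - [0, -182, 0, 0, 0]

```text
time: 10.35
ee_pos: [0.5796, 0.0065, 0.3284]
ee_rot: [0.598, 0.801, -0.001, -0.002]
wrist_force: [-0.1, -0.3, -0.0]
grip_width: -0.0001
finger_force: 0.0
```

move_arm:
  series:
    - [0, 0, 0, 0, 0]
    - [0, 0, 0, 0, 0]
    - [0, 0, 0, 0, 0]

```text
time: 10.6
ee_pos: [0.579, 0.01, 0.3297]
ee_rot: [0.597, 0.802, -0.001, -0.001]
wrist_force: [0.3, -0.5, -0.3]
grip_width: -0.0001
finger_force: 0.0
```

```bash
python3 - <<'E'
from h import *
s=r.read_state(); T=R.from_quat(s['ee_rot']).as_matrix(); print(s['ee_pos'],s['time'],s['grip_width'],T.round(3))
piv=np.array([.527,.185,.1525])-.138*np.array([-.282,.959,0])
print('TCP rel pivot in tool axes mm',(T.T@(np.array(s['ee_pos'])-piv)*1000).round(1))
for c in('scene','top'):
    p=cams.camera(c); save(p,c+'6')
    for t,z in dict(handle_grip=.265,clamp_pivot=.1525).items():
        for d in models.place_of(p,t)[:1]: print(c,t,round(d['score'],2),np.round(d['point']),atz(p,d['point'],z).round(3),(T.T@(atz(p,d['point'],z)-piv)*1000).round(0))
E
```

```text
[0.57904603 0.01004353 0.32973125] 10.6 -8.934237250533899e-05 [[-0.286  0.958 -0.003]
 [ 0.958  0.286  0.001]
 [ 0.002 -0.002 -1.   ]]
TCP rel pivot in tool axes mm [-4.430e+01 -1.000e-01 -1.773e+02]
scene handle_grip 0.74 [350. 161.] [ 0.593 -0.031  0.265] [ -88.    2. -113.]
scene clamp_pivot 0.61 [344. 209.] [0.552 0.057 0.152] [  8. -12.   0.]
top handle_grip 0.3 [245. 314.] [0.304 0.38  0.265] [ 389. -158. -111.]
top clamp_pivot 0.88 [380. 202.] [0.575 0.053 0.153] [-2.  8. -0.]
```

View pics/scene6.png

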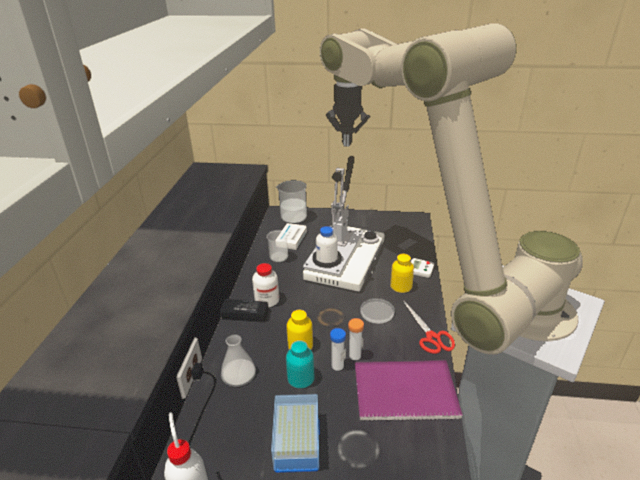

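The jar is in the nest, and the shut fingers hang above the handle, whose grip is at (350,165). I'll push along the arc.

move_arm:
  series:
    - [0, 0, 0, 30, 0]
    - [0, 0, 0, 52, 0]
    - [0, -13, 0, 57, 0]
    - [0, -28, 0, 67, 0]
    - [0, -44, 0, 81, 0]

```text
time: 11.32
ee_pos: [0.5928, -0.0335, 0.2517]
ee_rot: [0.597, 0.802, 0.001, 0.001]
wrist_force: [0.2, 1.1, -0.4]
grip_width: 0.0004
finger_force: 0.3
```

move_arm:
  series:
    - [0, -13, 0, 16, 0]
    - [0, -24, 0, 33, 0]
    - [0, -30, 0, 46, 0]
    - [0, -34, 0, 59, 0]
    - [0, -37, 0, 70, 0]

```text
time: 11.73
ee_pos: [0.6035, -0.0702, 0.1804]
ee_rot: [0.598, 0.801, 0.0, 0.001]
wrist_force: [0.4, -0.5, 2.7]
grip_width: 0.0001
finger_force: 1.3
```

move_arm:
  series:
    - [0, -2, 0, 8, 0]
    - [0, -2, 0, 14, 0]
    - [0, -2, 0, 17, 0]
    - [0, -2, 0, 17, 0]

```text
time: 12.07
ee_pos: [0.6033, -0.0701, 0.1636]
ee_rot: [0.597, 0.802, -0.0, 0.0]
wrist_force: [-0.8, 0.7, -0.4]
grip_width: 0.0001
finger_force: 0.0
```

move_arm:
  series:
    - [0, 0, 0, -30, 0]
    - [0, 0, 0, -66, 0]
    - [0, 30, -25, -66, 0]
    - [0, 55, -45, -66, 0]
    - [0, 55, -45, -66, 0]

```text
time: 12.48
ee_pos: [0.5406, -0.027, 0.2306]
ee_rot: [0.596, 0.803, 0.0, -0.0]
wrist_force: [0.7, -0.1, 0.9]
grip_width: 0.0001
finger_force: 0.0
```

```bash
python3 - <<'E'
from h import *
s=r.read_state(); T=R.from_quat(s['ee_rot']).as_matrix(); print(s['ee_pos'],s['time'])
q=[]
for c in('wrist','scene'):
    p=cams.camera(c)
    q.append(cv2.cvtColor(p['pixels'],cv2.COLOR_RGB2BGR))
    for d in models.place_of(p,'jog_top')[:2]: print(c,round(d['score'],2),np.round(d['point']),atz(p,d['point'],.06).round(4))
p=cams.camera('scene');u,v=map(int,proj(p,[.54,.1,.1]))
sc=cv2.resize(q[1][v-65:v+65,u-65:u+65],(480,480),interpolation=cv2.INTER_CUBIC)
cv2.imwrite('pics/m7.png',cv2.resize(np.hstack([q[0],sc]),None,fx=.71,fy=.71))
E
```

```text
[ 0.54064071 -0.02696927  0.23059571] 12.4833
wrist 0.92 [276. 177.] [0.4972 0.0025 0.06  ]
scene 0.46 [373. 231.] [ 0.4941 -0.0158  0.06  ]
```

View pics/m7.png

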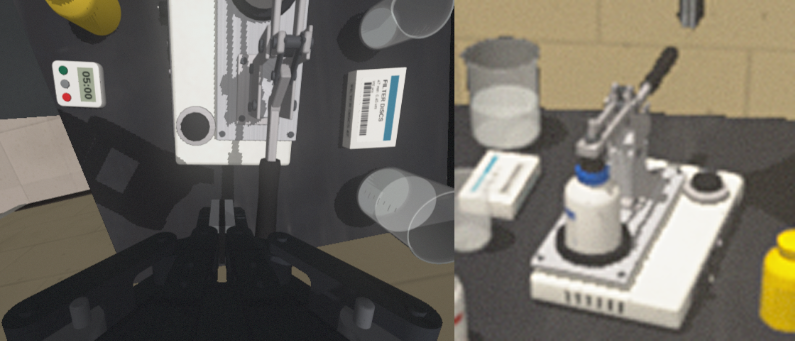

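The foot sits on the blue cap and the handle is swung out. I'll check that it is level by projecting where its end should be.

```bash
python3 - <<'E'
from h import *
p=cams.camera('scene');u,v=map(int,proj(p,[.54,.1,.1])); print('seen end',u-65+220/2.62,v-65+50/2.62)
piv=np.array([.527,.185,.1525])-.138*np.array([-.282,.959,0])
for th in(0,.08,.2,.4): print(th,np.round(proj(p,piv+.153*np.array([.282*np.cos(th),-.959*np.cos(th),np.sin(th)])),1))
print(p['shot'])
p=cams.camera('wrist'); g=cv2.cvtColor(p['pixels'],cv2.COLOR_RGB2GRAY); q=g[150:205,248:305]; m=(q<70).astype('uint8'); n,l,st,c=cv2.connectedComponentsWithStats(m)
i=l[27,28]; print('jog',i,st[i],atz(p,c[i]+[248,150],.06))
s=r.read_state(); T=R.from_quat(s['ee_rot']).as_matrix()
print((T.T@(np.array([.4965,.0025,.06])-s['ee_pos'])*1000).round(1),s['ee_pos'])
E
```

```text
seen end 357.96946564885496 185.08396946564886
0 [356.1 185.6]
0.08 [356.2 182.3]
0.2 [356.1 177.4]
0.4 [355.5 170.2]
24
jog 0 [   0    0   57   55 2939] [ 5.03143146e-01 -3.47393618e-05  6.00000000e-02]
[ 45.5 -36.9 169. ] [ 0.54486154 -0.0305634   0.22901841]
```

The handle is level, so the clamp is locked. Next is the jog button.

move_arm:
  series:
    - [0, 22, -18, 0, 0]
    - [0, 45, -37, 20, 0]
    - [0, 45, -37, 60, 0]
    - [0, 45, -37, 100, 0]
    - [0, 45, -37, 140, 0]

```text
time: 13.25
ee_pos: [0.4962, 0.0023, 0.0883]
ee_rot: [0.598, 0.802, 0.0, 0.001]
wrist_force: [2.6, -0.1, -0.6]
grip_width: 0.0003
finger_force: 0.0
```

move_arm:
  series:
    - [0, 0, 0, 8, 0]
    - [0, 0, 0, 16, 0]
    - [0, 0, 0, 16, 0]
    - [0, 0, 0, 16, 0]

```text
time: 13.58
ee_pos: [0.4971, 0.0021, 0.0747]
ee_rot: [0.598, 0.802, 0.0, 0.001]
wrist_force: [0.9, -0.3, -0.1]
grip_width: -0.0001
finger_force: 0.0
```

Down to about 0.052, watching the force.

move_arm:
  series:
    - [0, 0, 0, 8, 0]
    - [0, 0, 0, 14, 0]
    - [0, 0, 0, 19, 0]
    - [0, 0, 0, 22, 0]
    - [0, 0, 0, 23, 0]

```text
time: 14.0
ee_pos: [0.4969, 0.0023, 0.0525]
ee_rot: [0.597, 0.802, 0.001, 0.002]
wrist_force: [-6.9, 2.1, 35.4]
grip_width: 0.0
finger_force: 17.5
```

move_arm:
  series:
    - [0, 0, 0, 0, 0]
    - [0, 0, 0, 0, 0]
    - [0, 0, 0, 0, 0]

```text
time: 14.25
ee_pos: [0.4968, 0.0023, 0.0527]
ee_rot: [0.597, 0.802, 0.001, 0.002]
wrist_force: [-5.7, 1.1, 26.7]
grip_width: 0.0001
finger_force: 13.3
```

Bottomed out at 27 N. I'll hold for about 5.8 s.

move_arm:
  series:
    - [0, 0, 0, 0, 0]
    - [0, 0, 0, 0, 0]
    - [0, 0, 0, 0, 0]
    - [0, 0, 0, 0, 0]
    - [0, 0, 0, 0, 0]

```text
time: 14.67
ee_pos: [0.4968, 0.0023, 0.0527]
ee_rot: [0.597, 0.802, 0.001, 0.002]
wrist_force: [-5.5, 0.9, 26.5]
grip_width: -0.0003
finger_force: 13.3
```

move_arm:
  series:
    - [0, 0, 0, 0, 0]
    - [0, 0, 0, 0, 0]
    - [0, 0, 0, 0, 0]
    - [0, 0, 0, 0, 0]
    - [0, 0, 0, 0, 0]

```text
time: 15.08
ee_pos: [0.4968, 0.0023, 0.0527]
ee_rot: [0.597, 0.802, 0.001, 0.002]
wrist_force: [-5.4, 0.5, 26.6]
grip_width: 0.0
finger_force: 13.3
```

move_arm:
  series:
    - [0, 0, 0, 0, 0]
    - [0, 0, 0, 0, 0]
    - [0, 0, 0, 0, 0]
    - [0, 0, 0, 0, 0]
    - [0, 0, 0, 0, 0]

```text
time: 15.5
ee_pos: [0.4968, 0.0023, 0.0526]
ee_rot: [0.597, 0.802, 0.001, 0.002]
wrist_force: [-5.2, 0.5, 27.1]
grip_width: -0.0002
finger_force: 13.3
```

move_arm:
  series:
    - [0, 0, 0, 0, 0]
    - [0, 0, 0, 0, 0]
    - [0, 0, 0, 0, 0]
    - [0, 0, 0, 0, 0]
    - [0, 0, 0, 0, 0]

```text
time: 15.92
ee_pos: [0.4968, 0.0023, 0.0526]
ee_rot: [0.597, 0.802, 0.001, 0.002]
wrist_force: [-6.4, 0.9, 26.6]
grip_width: -0.0
finger_force: 13.3
```

move_arm:
  series:
    - [0, 0, 0, 0, 0]
    - [0, 0, 0, 0, 0]
    - [0, 0, 0, 0, 0]
    - [0, 0, 0, 0, 0]
    - [0, 0, 0, 0, 0]

```text
time: 16.33
ee_pos: [0.4968, 0.0023, 0.0526]
ee_rot: [0.597, 0.802, 0.001, 0.002]
wrist_force: [-5.4, 1.0, 26.6]
grip_width: -0.0003
finger_force: 13.3
```

move_arm:
  series:
    - [0, 0, 0, 0, 0]
    - [0, 0, 0, 0, 0]
    - [0, 0, 0, 0, 0]
    - [0, 0, 0, 0, 0]
    - [0, 0, 0, 0, 0]

```text
time: 16.75
ee_pos: [0.4968, 0.0023, 0.0527]
ee_rot: [0.597, 0.802, 0.001, 0.002]
wrist_force: [-5.9, 0.7, 27.2]
grip_width: 0.0
finger_force: 13.3
```

move_arm:
  series:
    - [0, 0, 0, 0, 0]
    - [0, 0, 0, 0, 0]
    - [0, 0, 0, 0, 0]
    - [0, 0, 0, 0, 0]
    - [0, 0, 0, 0, 0]

```text
time: 17.17
ee_pos: [0.4968, 0.0023, 0.0527]
ee_rot: [0.597, 0.802, 0.001, 0.002]
wrist_force: [-6.9, 1.4, 26.9]
grip_width: 0.0001
finger_force: 13.3
```

move_arm:
  series:
    - [0, 0, 0, 0, 0]
    - [0, 0, 0, 0, 0]
    - [0, 0, 0, 0, 0]
    - [0, 0, 0, 0, 0]
    - [0, 0, 0, 0, 0]

```text
time: 17.58
ee_pos: [0.4968, 0.0023, 0.0527]
ee_rot: [0.597, 0.802, 0.001, 0.002]
wrist_force: [-6.3, 0.3, 26.1]
grip_width: -0.0004
finger_force: 13.3
```

move_arm:
  series:
    - [0, 0, 0, 0, 0]
    - [0, 0, 0, 0, 0]
    - [0, 0, 0, 0, 0]
    - [0, 0, 0, 0, 0]
    - [0, 0, 0, 0, 0]

```text
time: 18.0
ee_pos: [0.4968, 0.0023, 0.0527]
ee_rot: [0.597, 0.802, 0.001, 0.002]
wrist_force: [-5.6, 1.4, 26.4]
grip_width: -0.0001
finger_force: 13.3
```

move_arm:
  series:
    - [0, 0, 0, 0, 0]
    - [0, 0, 0, 0, 0]
    - [0, 0, 0, 0, 0]
    - [0, 0, 0, 0, 0]
    - [0, 0, 0, 0, 0]

```text
time: 18.42
ee_pos: [0.4968, 0.0023, 0.0526]
ee_rot: [0.597, 0.802, 0.001, 0.002]
wrist_force: [-6.1, 1.9, 27.0]
grip_width: -0.0004
finger_force: 13.3
```

move_arm:
  series:
    - [0, 0, 0, 0, 0]
    - [0, 0, 0, 0, 0]
    - [0, 0, 0, 0, 0]
    - [0, 0, 0, 0, 0]
    - [0, 0, 0, 0, 0]

```text
time: 18.83
ee_pos: [0.4968, 0.0023, 0.0527]
ee_rot: [0.597, 0.802, 0.001, 0.002]
wrist_force: [-5.4, 0.2, 25.3]
grip_width: 0.0002
finger_force: 13.3
```

move_arm:
  series:
    - [0, 0, 0, 0, 0]
    - [0, 0, 0, 0, 0]
    - [0, 0, 0, 0, 0]
    - [0, 0, 0, 0, 0]
    - [0, 0, 0, 0, 0]

```text
time: 19.25
ee_pos: [0.4968, 0.0023, 0.0526]
ee_rot: [0.597, 0.802, 0.001, 0.002]
wrist_force: [-4.6, 1.0, 26.4]
grip_width: -0.0
finger_force: 13.3
```

move_arm:
  series:
    - [0, 0, 0, 0, 0]
    - [0, 0, 0, 0, 0]
    - [0, 0, 0, 0, 0]
    - [0, 0, 0, 0, 0]
    - [0, 0, 0, 0, 0]

```text
time: 19.67
ee_pos: [0.4968, 0.0023, 0.0527]
ee_rot: [0.597, 0.802, 0.001, 0.002]
wrist_force: [-5.9, 1.0, 25.8]
grip_width: 0.0
finger_force: 13.3
```

move_arm:
  series:
    - [0, 0, 0, 0, 0]
    - [0, 0, 0, 0, 0]
    - [0, 0, 0, 0, 0]
    - [0, 0, 0, 0, 0]
    - [0, 0, 0, 0, 0]

```text
time: 20.08
ee_pos: [0.4968, 0.0023, 0.0526]
ee_rot: [0.597, 0.802, 0.001, 0.002]
wrist_force: [-4.6, 0.8, 26.2]
grip_width: 0.0003
finger_force: 13.3
```

move_arm:
  series:
    - [0, 0, 0, -10, 0]
    - [0, 0, 0, -40, 0]
    - [0, 0, 0, -80, 0]
    - [0, 0, 0, -100, 0]
    - [0, 0, 0, -100, 0]

```text
time: 20.5
ee_pos: [0.4977, 0.0021, 0.1545]
ee_rot: [0.597, 0.802, 0.002, 0.004]
wrist_force: [0.2, 0.6, -0.5]
grip_width: 0.0003
finger_force: 0.0
```

move_arm:
  series:
    - [0, 0, 0, 0, 0]
    - [0, 0, 0, 0, 0]
    - [0, 0, 0, 0, 0]
    - [0, 0, 0, 0, 0]

```text
time: 20.83
ee_pos: [0.4955, 0.0025, 0.1492]
ee_rot: [0.598, 0.802, -0.0, -0.001]
wrist_force: [-0.3, 0.4, -0.5]
grip_width: -0.0
finger_force: 0.0
```

```bash
python3 - <<'E'
from h import *
p=cams.camera('scene');u,v=map(int,proj(p,[.54,.1,.1]))
cv2.imwrite('pics/s8.png',cv2.cvtColor(cv2.resize(p['pixels'][v-65:v+65,u-65:u+65],(480,480),interpolation=cv2.INTER_CUBIC),cv2.COLOR_RGB2BGR))
E
```

```text
(no output)
```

View pics/s8.png

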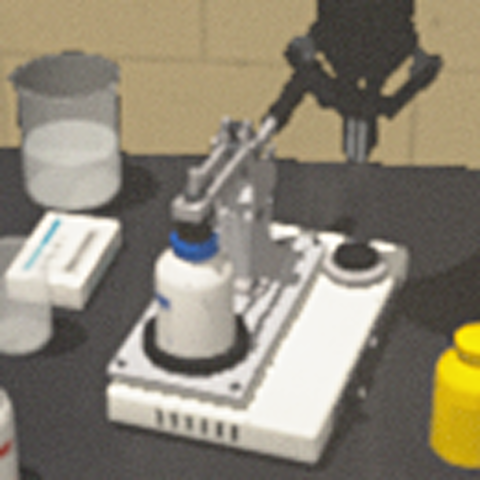

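The jar is clamped upright (foot on the cap at (193,225)), the jog button is up at (355,255) and the gripper is clear. Handing in.

```bash
python3 -c "
from rig import r
print(r.sign_off())"
```

```text
the job is handed in; nothing more can be done
None
```

The job is handed in: the small jar is clamped upright in the nest, the jog button was held fully down for about 6 s and has sprung up again, and the arm is clear; sign-off returned no verdict.

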